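# Burnish the new trim strip on the prize wheel and run the wheel round

## Robot

A 6-joint arm with a two-finger parallel gripper is mounted at the origin on the work surface. World frame = base frame: x ahead of the robot, y to its left, z up, the work surface at z = 0. Lengths are in m, angles in degrees, forces in N, time in s.
With the tool pointing down it reaches from about 0.25 to 0.725 m from the base axis. Payload 9.7 kg.
Tool frame: the origin (TCP) lies at the very end of the fingers, on their centre line; the grasp point (between the pads) lies grasp_offset behind it (grasp_offset is the distance from the TCP to the grasp point, in m); z points along the fingers, y is the line along which they close (so a half turn about z gives the same grasp; the last joint's range is limited). The gripper opens to 85 mm and grips with 20 to 120 N. Pads are 22 mm wide; open, the fingers measure 114 mm over their backs; the gripper's body (76 mm by 85 mm) begins 54 mm behind the grasp point. The pads swing forward as they close: fully open they stand 13 mm farther back than shut.
Start: joints at [-63.255, 4.979, 10.078, 95.1, 0, 90], TCP at [0.248, -0.491, 0.207] pointing down, gripper open.
Joint ranges: [-179.16, 179.16], [-48.56, 103.87], [-65.8, 70.77], [-126.05, 130.52], [-82.76, 87.17], [-180, 180]. Speed limits (degrees/s): [127.2, 127.2, 147.25, 180, 180, 180].

## Interface

Orientations are given as [roll, pitch, yaw] about the fixed x, y, z axes, in that order (R = Rz(yaw) Ry(pitch) Rx(roll)).
In Python, from workcell import get_obs, camera, calibration, job_done, recognise, cut_out, mark_of, grasp_offset gives the robot as it stands.
- The arm moves only by the tool servo_tool, never from a script. Its argument "moves" is a list of rows, each a list of 3 entries, a list of its own where there are three numbers: the turn, a rotation vector about the tool's x, y, z in degrees, then the shift along the tool's x, y, z in m, then the opening in per cent of the stroke, from 0 (shut) to 100 (fully open). In form: [[[ax, ay, az], [x, y, z], claw], ...]. A call has 1 to 12 rows; each row shifts and turns the commanded pose from where the row before left it, along the tool's axes as they then stand; what a row does not reach is not made up. A row lasts 1/10 s, in which the tool goes at most 50 mm and 8.59 degrees, less where a joint would pass 70% of its speed; a pose out of reach is approached as far as the arm can. A call is refused whole if a number of a shift passes 0.05 or a number of a turn 8.59, either way. A call with a gripper value outside its range is refused whole. The fingers move at their own pace and stop on an object; "force" is the grip in N (left out, the last holds). Time passes only in rows, so rows that do not move let the fingers close. It gives the time, the measured TCP pose, the force, the opening and the grip force at its end, in the units of the state.
- get_obs(): the state, without advancing time (a new reading comes with each control period).
- camera(name): name is "scene" or "top" or "wrist"; returns (picture, depth): 384x512x3 uint8, red, green, blue; 384x512 float32, m along the optical axis (not along the pixel's ray), 0 where there is no reading.
- calibration(name): a dict with "camera_matrix" (3x3 intrinsics, pixels), "R" (3x3) and "t" (3): a world point X has camera coordinates R X + t. Camera axes: x right, y down, z forward; pixel columns grow to the right and rows downward; lengths in m; the calibration is good to about 2 mm. The wrist camera is an equidistant fisheye: a pixel r from the principal point sees the ray r / f radians off the axis. A picture is of the moment at which its call begins: read the wrist's pose just before it. calibration takes no time and is no camera call; for the wrist camera it gives the pose at the moment of the call.
- job_done(): hands the job in; it is judged then, once.
Trained networks look in the newest picture that a camera, given by its name, has taken for a name from the list of things; names that differ only in an ending like _2 or _b are one class to them, and where a whole thing is asked for, a point or a joint stands for the part that bears it (a point fixed in the world has none). Each returns a list of dicts, best first, with "score" (0 to 1); they miss things now and then, are a little off and sometimes report something else, mostly with a low value. They report only what shows in the picture. A call takes as long as a camera call.
- recognise(name, camera): "xyz" ([x, y, z] in m, in the coordinates of the camera as it stood for that picture, good to about 4 mm: the middle of the surface that is visible of it).
- cut_out(name, camera): "mask" (384x512 bool, what is visible of it).
- mark_of(name, camera): "xyz" ([x, y, z] in m, in the coordinates of the camera as it stood for that picture, good to about 4 mm: a listed point, or the origin of a listed thing).
The state is a dict: "time": time; "q": joint angles; "qd": joint speeds; "joint_efforts": joint torques, N m; "ee_pos": TCP position; "tcp_rot": TCP orientation; "wrist_force": force on the tool from outside, world axes, zero at the start; "torque": the same for the moment, N m; "opening": finger opening in m; "grasp_force": force on a finger pad.
Only numpy, scipy, OpenCV 4.12 (cv2) and the standard library are available. Lean on these libraries where they do the work, as an engineer would, in place of code of your own. Each camera call takes 0.05 s, during which the arm holds its last target. There are 200 camera calls.

## Task

The metal trim strip on the prize wheel has just been glued: take the sprung hand burnisher from its tray, rub the strip down in one steady stroke without lifting from its hub end to its rim end, keeping the foot on the middle of the strip and its spring about half pressed all the way, then set the burnisher down upright in its tray again without dropping it. Then, with the burnisher put away, turn the wheel by its knob anticlockwise (seen from above) through at least one full turn and on until the strip first comes to the pointer again, without letting it spin away, and leave it stopped there. Leave everything else on the counter where it is.

Things in the scene. Friction and masses are not known exactly. Their poses are not given: they have to be found in the camera images.
- stand: black base of the prize wheel, fixed to the counter; origin on the counter under the wheel's axis. The base's -x axis points from the wheel's axis to the pointer (on the robot's side). The base has a post of 30 x 16 mm, 46 mm high, outside the rim under the pointer.
- wheel (a joint): turn of the wheel in rad about its upright axis, growing anticlockwise seen from above, no stop within three turns; 0 = the strip's middle line lies at the pointer; 2 pi = the same after a whole turn. It starts between -1.1 and -0.15 and so must end at 2 pi. It has light friction (about 0.15 N m) and stays where it is left.
- hub (a point): point on the wheel's axis at its upper face. The wheel is a plywood disc 340 mm across and 18 mm thick lying flat on its base, upper face 48 mm above the counter, with an aluminium hub cap (50 mm across, 4 high), thin dark radial lines and 12 small steel studs (6 mm high) near the rim.
- strip_inner (a point): hub end of the trim strip, middle of its width, on its upper face (50 mm above the counter, 50 mm from the wheel's axis). The strip is a flat bare aluminium bar 110 mm long, 36 mm wide and 2 mm thick that lies radially on the wheel; its -x axis runs along the strip to the rim.
- strip_outer (a point): rim end of the strip, middle of its width, on its upper face, 160 mm from the wheel's axis
- knob: black upright round knob standing on the wheel, half a turn from the strip, 95 mm from the axis, 24 mm across and 42 mm high; it turns freely on its own pin, so it can be held without turning the hand. Origin at its foot, 49 mm above the counter.
- knob_top (a point): centre of the knob's top, 91 mm above the counter
- pointer (a point): top of the small aluminium diamond-shaped pointer on the base's post just outside the wheel's rim, 188 mm from the axis, 52 mm above the counter
- burnisher: sprung hand burnisher, upright, 102 mm tall, about 0.16 kg: wooden grip block (42 mm along its x, 28 mm along its y, from 46 to 102 mm above the origin) over an aluminium collar 30 across and a white nylon foot. Origin on its axis at the underside of the foot when the spring is not pressed; z up. Starts standing in the tray, its yaw free.
- foot (a point): centre of the underside of the burnisher's round nylon foot (40 mm across, 12 mm thick); moves with the foot as the spring gives
- burnisher_foot (a joint): how far the foot is pressed up into the burnisher, 0 to 0.012 m (stop). Pushing it takes 3 N to begin and 0.5 N more for each mm: 6 N at 6 mm, 9 N at the stop.
- tray: shallow grey tray fixed to the counter, 140 mm along x, 110 mm along y, 18 mm high, walls and floor 5 mm; origin at the centre of its underside. The burnisher stands 30 mm from its centre towards -x, a spare nylon disc lies 40 mm towards +x. It stands left or right of the wheel; a slatted wooden basket of the same plan (50 mm high) stands on the other side.
- tape_roll: bystander, leave alone: a roll of clear tape, 64 across, 24 high, with a hole (sizes in mm); origin at the centre of its underside
- stapler: bystander, leave alone: a black desk stapler, 110 x 32 x 37 high (sizes in mm); origin at the centre of its underside
- candy_jar: bystander, leave alone: a glass jar, 80 across, 120 high (sizes in mm); origin at the centre of its underside
- cup: bystander, leave alone: a paper cup, 76 across, 90 high (sizes in mm); origin at the centre of its underside
- favour_box: bystander, leave alone: a small cardboard box, 50 x 50 x 40, in the basket (sizes in mm); origin at the centre of its underside
- party_tin: bystander, leave alone: a steel tin, 44 across, 50 high, in the basket (sizes in mm); origin at the centre of its underside
- spare_foot: bystander, leave alone: a spare white nylon disc, 40 across, 12 high, in the tray beside the burnisher (sizes in mm); origin at the centre of its underside

How it is judged:
By the outcome, as a careful person would: the job done as asked, in the order asked, and still so for the second after the job is handed in, with the robot touching nothing.
It also fails if it takes over 72 s, if anything falls off the work surface, if the arm or the gripper's body presses on something with over 40 N, if the wrist force passes 120 N, or if a joint passes its speed limit or range.

## Working session

There is one attempt and no reset: what is moved stays moved. The work goes in short steps, Python scripts to look and compute and a tool call to move; the robot and the scene stay as the last step left them, time stands still between calls to the robot, and variables do not carry over. Pictures are saved under pics/ and viewed, at most 10 in all, crops included, and the job is handed in when it is done.

Besides the shell and the picture viewer there is one more tool, called after "Request:" as name([rows], argument=value, ...), one row to a line, values as JSON. servo_tool: Moves the arm, as the interface text tells. Its arguments: {"type":"object","properties":{"moves":{"type":"array"},"force":{"type":"number"}},"required":["moves"]}

```bash
mkdir -p pics
cat > h.py <<'E'
import numpy as np, cv2
from workcell import *
from scipy.spatial.transform import Rotation as Ro
def toworld(p,c): return c["R"].T@(np.array(p)-c["t"])
def look(cam,names,kind=mark_of,n=1):
    c=calibration(cam); im,d=camera(cam)
    for k in names:
        for r in kind(k,cam)[:n]: print(cam,k,np.round(toworld(r["xyz"],c),4),round(r["score"],2))
    return im,d,c
E
python3 - <<'E'
from h import *
print(get_obs(),grasp_offset)
im,d,c=look("top",["stand","hub","strip_inner","strip_outer","knob_top","pointer","burnisher","tray","candy_jar","cup","tape_roll","stapler"])
im2,d2,c2=look("scene",["hub","strip_inner","strip_outer","knob_top","pointer","burnisher","tray"])
cv2.imwrite("pics/a.png",np.hstack([im,im2])[:,:,::-1][:, :, :]) if 0 else (cv2.imwrite("pics/top.png",im[:,:,::-1]),cv2.imwrite("pics/scene.png",im2[:,:,::-1]))
E
```

```text
{'time': 0.0, 'q': array([-6.32545979e+01,  5.01243244e+00,  1.00317650e+01,  9.50973024e+01,
       -1.05686233e-03,  8.99995033e+01]), 'qd': array([-0.05476344, -0.03104506, -0.00326508, -0.07080019,  0.15927007,
       -0.05564043]), 'joint_efforts': array([-3.30603802e-05, -5.20389855e+01,  4.64800358e+01,  1.62167352e-02,
        4.97034171e-05,  1.57092677e-05]), 'ee_pos': array([ 0.24739232, -0.49092806,  0.20594621]), 'tcp_rot': array([-1.79922030e+02,  1.05618543e-03,  2.67459002e+01]), 'wrist_force': array([0.66620411, 0.0830506 , 0.35401063]), 'torque': array([-0.05337986,  0.01791507,  0.0252137 ]), 'grasp_force': 0.0, 'opening': 0.0852244407341787} 0.0187
top stand [ 0.6199 -0.0036  0.0033] 0.62
top hub [ 0.6206 -0.005   0.0502] 0.74
top strip_inner [0.5706 0.0182 0.0517] 0.77
top strip_outer [0.4779 0.0674 0.0485] 0.66
top knob_top [ 0.6983 -0.0483  0.0938] 0.6
top pointer [ 0.4292 -0.0292  0.0504] 0.85
top burnisher [ 0.4322 -0.3454  0.0021] 0.66
top tray [ 0.4695 -0.3302  0.0011] 0.56
top candy_jar [ 7.362e-01  3.181e-01 -1.000e-04] 0.73
top cup [ 0.722  -0.3262 -0.0031] 0.87
top tape_roll [3.562e-01 1.543e-01 2.000e-04] 0.65
top stapler [ 0.336  -0.1858  0.0016] 0.62
scene hub [ 0.6172 -0.0011  0.0481] 0.92
scene strip_inner [0.5754 0.0214 0.0508] 0.62
scene strip_outer [0.473  0.0681 0.0486] 0.97
scene knob_top [ 0.6988 -0.0422  0.0908] 0.66
scene pointer [ 0.4276 -0.0258  0.0523] 0.92
scene burnisher [ 0.4328 -0.337   0.0072] 0.94
scene tray [ 0.4651 -0.3273  0.0012] 0.95
```

View pics/top.png

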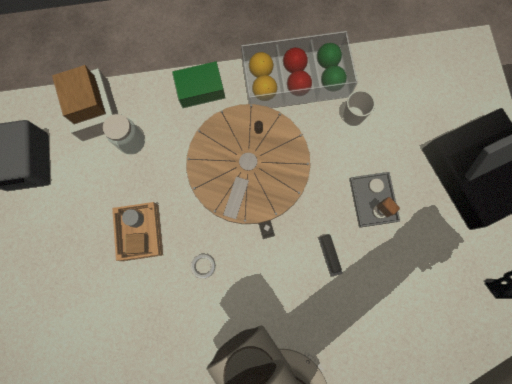

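View pics/scene.png

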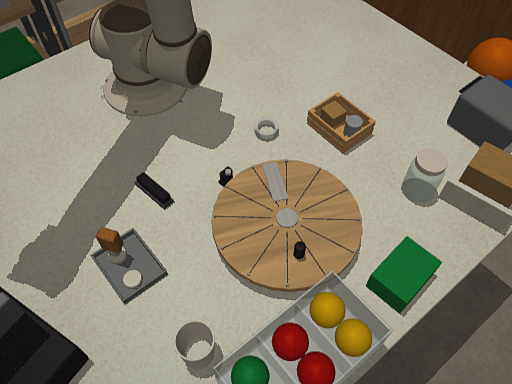

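The top picture shows the strip at (236,197), the knob at (258,127), the pointer at (267,228), and the burnisher at (388,207) in the tray on the right. The scene view agrees. I'll move above the burnisher.

Request:
servo_tool([
  [[0,0,0],[0.039,-0.009,0],100],
  [[0,0,0],[0.039,-0.009,0],100],
  [[0,0,0],[0.039,-0.009,0],100],
  [[0,0,0],[0.039,-0.009,0],100],
  [[0,0,0],[0.039,-0.009,0],100],
  [[0,0,0],[0.038,-0.009,0],100],
  [[0,0,0],[0,0,0],100],
  [[0,0,0],[0,0,0],100],
])

```text
time: 1.85
ee_pos: [0.4318, -0.3375, 0.2066]
tcp_rot: [-180.0, 0.0, 26.9]
wrist_force: [0.2, -0.4, 0.8]
opening: 0.0854
grasp_force: 0.0
```

```bash
cat >> h.py <<'E'
def delta(x,y,z,yaw=None):
    o=get_obs(); R=Ro.from_euler('xyz',o["tcp_rot"],degrees=True)
    print("t",round(o["time"],2),"pos",np.round(o["ee_pos"],4),"rot",np.round(o["tcp_rot"],2),"F",np.round(o["wrist_force"],2),"open",round(o["opening"],4),"q",np.round(o["q"],1))
    print("shift",np.round(R.inv().apply(np.array([x,y,z])-o["ee_pos"]),4))
    if yaw is not None: print("turn",np.round((R.inv()*Ro.from_euler('xyz',[180,0,yaw],degrees=True)).as_rotvec(degrees=True),2))
def cloud(d,c,mask,fish):
    v,u=np.nonzero(mask&(d>0)); K=c["camera_matrix"]; z=d[v,u]
    a=(u-K[0,2])/K[0,0]; b=(v-K[1,2])/K[1,1]
    if fish:
        r=np.hypot(a,b); s=np.tan(r)/np.maximum(r,1e-9); a=a*s;b=b*s
    return (np.c_[a*z,b*z,z]-c["t"])@c["R"]
E
python3 - <<'E'
from h import *
im,d,c=look("wrist",["burnisher","tray"])
cv2.imwrite("pics/w1.png",im[:,:,::-1])
m=cut_out("burnisher","wrist")
if m:
    P=cloud(d,c,m[0]["mask"],True); T=P[(P[:,2]>0.095)&(P[:,2]<.12)]; print(len(P),len(T),np.median(T[:,2]),cv2.minAreaRect((T[:,:2]*1000).astype(np.float32)))
im,d,c=look("top",["burnisher"])
m=cut_out("burnisher","top")
P=cloud(d,c,m[0]["mask"],False); T=P[P[:,2]>0.095]; print(len(T),T.mean(0) if len(T) else 0)
delta(.432,-.34,.2)
E
```

```text
wrist burnisher [ 0.4284 -0.3387  0.006 ] 0.87
wrist tray [ 0.4665 -0.3343  0.0039] 0.62
1516 1262 0.10566792341198528 ((431.6797180175781, -340.273193359375), (42.17793655395508, 27.93124008178711), 32.206825256347656)
top burnisher [ 0.4318 -0.3406  0.0008] 0.82
135 [ 0.43119462 -0.32668373  0.12570697]
t 2.2 pos [ 0.4307 -0.3387  0.2068] rot [179.99  -0.    26.67] F [ 0.1   0.47 -0.64] open 0.0854 q [-38.2   4.7   9.8  95.1  -0.  115.2]
shift [0.0005 0.0017 0.0068]
```

View pics/w1.png

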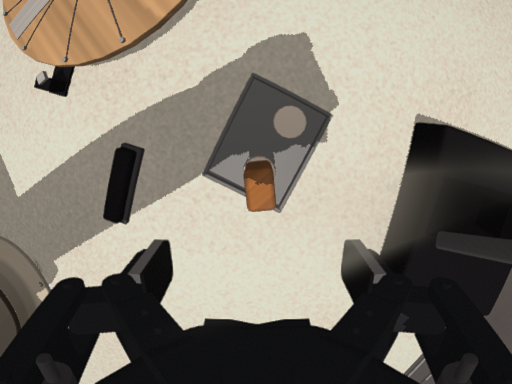

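The wrist view shows the burnisher's grip block at (260,185), with its long axis nearly along the tool's x. The stapler is at (123,183) and the spare disc at (290,122), both clear of the fingers. I'll grasp now.

Request:
servo_tool([
  [[0,0,-5.5],[-0.001,0.002,0.02],100],
  [[0,0,0],[0,0,0.03],100],
  [[0,0,0],[0,0,0.03],100],
  [[0,0,0],[0,0,0.03],100],
  [[0,0,0],[0,0,0.025],100],
  [[0,0,0],[0,0,0.014],100],
  [[0,0,0],[0,0,0],100],
  [[0,0,0],[0,0,0],40],
  [[0,0,0],[0,0,0],25],
  [[0,0,0],[0,0,0],15],
  [[0,0,0],[0,0,0],15],
  [[0,0,0],[0,0,0],15],
], force=60)

```text
time: 3.4
ee_pos: [0.4317, -0.3406, 0.0584]
tcp_rot: [179.9, -0.0, 32.2]
wrist_force: [0.5, -0.7, 2.2]
opening: 0.0266
grasp_force: 62.6
```

Request:
servo_tool([
  [[0,0,0],[0,0,-0.01],15],
  [[0,0,0],[0,0,-0.03],15],
  [[0,0,0],[0,0,-0.04],15],
  [[0,0,0],[0,0,-0.03],15],
  [[0,0,0],[0,0,0],15],
  [[0,0,0],[0,0,0],15],
])

```text
time: 4.0
ee_pos: [0.4315, -0.3405, 0.1683]
tcp_rot: [179.9, -0.0, 32.2]
wrist_force: [-0.1, -0.7, -2.6]
opening: 0.0268
grasp_force: 62.3
```

```bash
cat >> h.py <<'E'
def strip(cam):
    im,d,c=look(cam,["hub","strip_inner","strip_outer","pointer","knob_top"])
    m=cut_out("strip_inner",cam)
    if m:
        P=cloud(d,c,m[0]["mask"],cam=="wrist"); P=P[(P[:,2]>.035)&(P[:,2]<.065)]
        print("strip",len(P),np.median(P[:,2]),cv2.minAreaRect((P[:,:2]*1000).astype(np.float32)),P.mean(0))
    m=cut_out("wheel",cam)
    if m:
        P=cloud(d,c,m[0]["mask"],cam=="wrist"); P=P[(P[:,2]>.04)&(P[:,2]<.056)]
        print("wheel",cv2.minEnclosingCircle((P[:,:2]*1000).astype(np.float32)))
    return im
E
python3 - <<'E'
from h import *
strip("top"); strip("scene"); im=strip("wrist")
look("wrist",["burnisher","foot"])
cv2.imwrite("pics/w2.png",im[:,:,::-1])
delta(.5706,.0194,.12)
E
```

```text
top hub [ 0.6158 -0.0042  0.0474] 0.56
top strip_inner [0.573  0.0189 0.0528] 0.87
top strip_outer [0.4771 0.0693 0.0508] 0.56
top pointer [ 0.4304 -0.0318  0.0534] 0.65
top knob_top [ 0.6975 -0.0457  0.0928] 0.49
strip 11531 0.04743740105004395 ((614.092041015625, -3.1467742919921875), (335.8334045410156, 336.84075927734375), 57.79839324951172) [ 0.60897728 -0.00190123  0.04751657]
wheel ((614.7495727539062, -2.937187671661377), 169.74220275878906)
scene hub [ 6.212e-01 -6.000e-04  4.900e-02] 0.77
scene strip_inner [0.5724 0.0199 0.0514] 0.8
scene strip_outer [0.4687 0.0665 0.0471] 0.96
scene pointer [0.4707 0.0711 0.0509] 0.69
scene knob_top [ 0.6995 -0.0433  0.0915] 0.54
strip 15175 0.049900720839752145 ((615.2054443359375, -1.149017333984375), (336.7298889160156, 338.2767333984375), 20.05493927001953) [ 0.6233201  -0.01013496  0.04989434]
wheel ((614.9539794921875, -0.9493367075920105), 170.7441864013672)
wrist pointer [ 0.4278 -0.0248  0.0518] 0.55
wrist knob_top [ 0.3308 -0.1835 -0.0048] 0.61
strip 4811 0.04695345050466133 ((481.2137145996094, -46.56202697753906), (57.385032653808594, 252.85704040527344), 18.344446182250977) [ 0.48836365 -0.0642479   0.04654129]
wheel ((507.0107727050781, -37.75123977661133), 126.19281005859375)
wrist burnisher [ 0.4286 -0.3373  0.1133] 0.91
wrist foot [ 0.4299 -0.3418  0.1143] 0.77
t 5.35 pos [ 0.4313 -0.3403  0.1677] rot [-180.      0.     32.25] F [ 0.05  0.93 -2.48] open 0.0269 q [-38.3   4.2   5.   90.7  -0.  109.5]
shift [ 0.3097 -0.2299  0.0477]
```

View pics/w2.png

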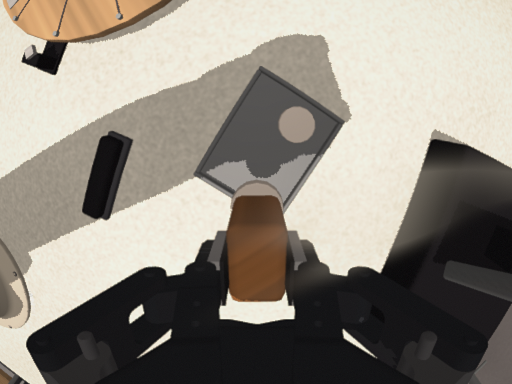

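The wrist view shows the burnisher held square, its block at (258,245) and its foot below, clear of the tray. Next I'll refine the strip line by colour from the pictures already saved.

Run:
```python
from h import *
for cam in ["top","scene"]:
    im=cv2.imread(f"pics/{cam}.png"); c=calibration(cam); K=c["camera_matrix"]
    hsv=cv2.cvtColor(im,cv2.COLOR_BGR2HSV)
    v,u=np.mgrid[:384,:512]; ray=np.stack([(u-K[0,2])/K[0,0],(v-K[1,2])/K[1,1],np.ones(u.shape)],-1)@c["R"]
    o=-c["R"].T@c["t"]; P=o+ray*((0.05-o[2])/ray[...,2])[...,None]
    r=np.hypot(P[...,0]-.615,P[...,1]+.002); disc=r<.165
    m=disc&(hsv[...,1]<70)&(hsv[...,2]>80)
    n,l,s,ct=cv2.connectedComponentsWithStats(m.astype(np.uint8))
    for i in range(1,n):
        if s[i,4]>60:
            Q=P[l==i][:,:2]; print(cam,s[i,4],Q.mean(0).round(4),cv2.minAreaRect((Q*1000).astype(np.float32)))
    # wheel: wood (saturated)
    w=(r<.19)&(hsv[...,1]>75); n,l,s,ct=cv2.connectedComponentsWithStats(w.astype(np.uint8)); i=1+s[1:,4].argmax()
    P2=P[l==i][:,:2]; print("wheel",cv2.minEnclosingCircle((P2*1000).astype(np.float32)))
```

```text
top 249 [ 0.615  -0.0032] ((615.10546875, -2.504037857055664), (46.30862045288086, 45.169532775878906), 81.52591705322266)
top 561 [0.5203 0.0428] ((520.0615234375, 41.6358528137207), (39.117523193359375, 110.71326446533203), 64.91097259521484)
wheel ((612.8216552734375, -4.105132102966309), 168.97975158691406)
scene 589 [0.5212 0.0449] ((519.8453979492188, 45.395782470703125), (37.099510192871094, 111.76344299316406), 64.42184448242188)
scene 339 [ 6.139e-01 -1.000e-04] ((614.1063232421875, 0.049732208251953125), (47.4058723449707, 50.29446792602539), 49.101802825927734)
wheel ((609.9686889648438, -8.97934627532959), 177.49072265625)
```

Request:
servo_tool([
  [[0,0,0],[0.02,-0.015,0],15],
  [[0,0,0],[0.031,-0.024,0],15],
  [[0,0,0],[0.031,-0.024,0],15],
  [[0,0,0],[0.031,-0.024,0],15],
  [[0,0,0],[0.031,-0.024,0],15],
  [[0,0,0],[0.031,-0.024,0],15],
  [[0,0,0],[0.031,-0.024,0],15],
  [[0,0,0],[0.031,-0.024,0],15],
  [[0,0,0],[0.031,-0.024,0],15],
  [[0,0,0],[0.031,-0.024,0],15],
  [[0,0,0],[0.008,-0.004,0],15],
  [[0,0,0],[0,0,0],15],
])

```text
time: 6.55
ee_pos: [0.5659, 0.0234, 0.1673]
tcp_rot: [-180.0, 0.0, 32.4]
wrist_force: [0.8, 0.3, -1.6]
opening: 0.0272
grasp_force: 62.1
```

Request:
servo_tool([
  [[0,0,-8.05],[0,0,0],15],
  [[0,0,-8.05],[0,0,0],15],
  [[0,0,-8.05],[0,0,0],15],
  [[0,0,-8.05],[0,0,0],15],
  [[0,0,0],[0,0,0.02],15],
  [[0,0,0],[0,0,0.02],15],
  [[0,0,0],[0,0,0],15],
  [[0,0,0],[0,0,0],15],
])

```text
time: 7.35
ee_pos: [0.5652, 0.0213, 0.1282]
tcp_rot: [-180.0, 0.0, 64.4]
wrist_force: [-0.5, -0.1, -1.4]
opening: 0.0267
grasp_force: 62.0
```

Run:
```python
from h import *
delta(.5661,.0219,.11,64.4)
im,d,c=look("scene",["foot","burnisher","strip_outer"])
cv2.imwrite("pics/s2.png",cv2.resize(im[130:280,180:380,::-1],None,fx=3,fy=3))
im,d,c=look("wrist",["strip_outer","foot"])
cv2.imwrite("pics/w3.png",im[:,:,::-1])
```

```text
t 7.35 pos [0.5652 0.0213 0.1282] rot [-1.7999e+02  2.0000e-02  6.4380e+01] F [-0.54 -0.11 -1.42] open 0.0267 q [  2.2   6.2   2.8  86.5  -0.  117.8]
shift [0.001  0.0005 0.0182]
turn [-0.01  0.02 -0.02]
scene foot [0.5668 0.0247 0.0778] 0.47
scene burnisher [0.5668 0.025  0.0778] 0.66
scene strip_outer [0.4691 0.0713 0.0481] 0.91
wrist strip_outer [0.4679 0.0693 0.0458] 0.75
wrist foot [0.5678 0.0224 0.0784] 0.91
```

View pics/w3.png

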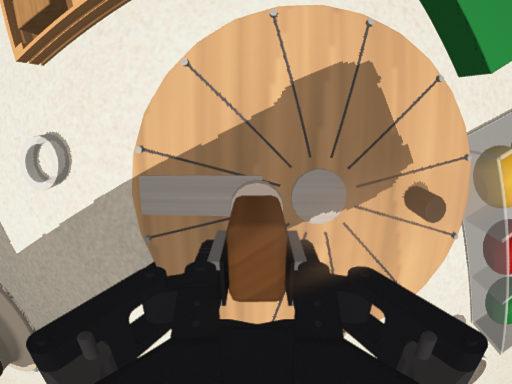

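View pics/s2.png

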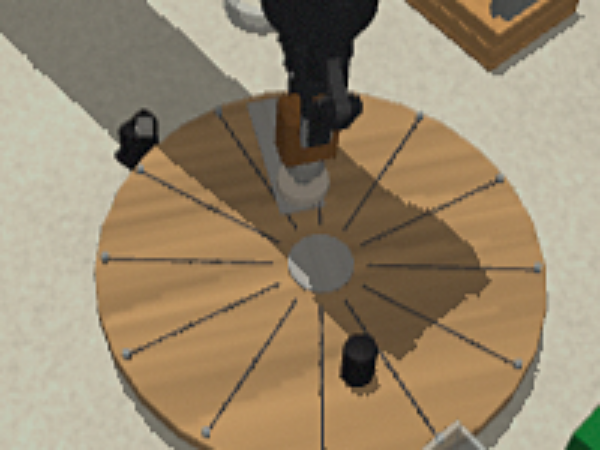

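The wrist view shows the strip running parallel to the tool's y, from (140,196) towards the foot at (257,190). There is no stud on its line, and the scene crop agrees. I'll check the centring in the tool frame.

Run:
```python
from h import *
im=cv2.imread("pics/w3.png"); c=calibration("wrist"); K=c["camera_matrix"]; o=get_obs()
hsv=cv2.cvtColor(im,cv2.COLOR_BGR2HSV); R=Ro.from_euler('xyz',o["tcp_rot"],degrees=True).as_matrix()
v,u=np.mgrid[:384,:512]; a=(u-K[0,2])/K[0,0]; b=(v-K[1,2])/K[1,1]; r=np.hypot(a,b); s=np.tan(r)/r
ray=np.stack([a*s,b*s,np.ones(u.shape)],-1)@c["R"]; e=-c["R"].T@c["t"]
P=e+ray*((0.05-e[2])/ray[...,2])[...,None]; T=(P-o["ee_pos"])@R
for c0 in range(145,231,15):
    k=np.nonzero((hsv[165:230,c0,1]<60))[0]+165
    print(c0,k.min(),k.max(),T[k.min(),c0,:2].round(4),T[k.max(),c0,:2].round(4))
k=np.nonzero(hsv[195,120:200,1]<60)[0]+120; print("outer end",k.min(),T[195,k.min(),:2])
```

```text
145 176 213 [ 0.018  -0.0982] [-0.0163 -0.1018]
160 176 214 [ 0.0178 -0.084 ] [-0.0171 -0.0871]
175 176 214 [ 0.0176 -0.0702] [-0.0169 -0.0728]
190 175 228 [ 0.0183 -0.0568] [-0.0301 -0.0599]
205 165 224 [ 0.0268 -0.0434] [-0.026  -0.0459]
220 169 221 [ 0.0232 -0.0307] [-0.0231 -0.0323]
outer end 120 [ 0.00072673 -0.1253912 ]
```

Request:
servo_tool([
  [[0,0,0],[0.0005,0.003,0.012],15],
  [[0,0,0],[0,0,0.01],15],
  [[0,0,0],[0,0,0.003],15],
  [[0,0,0],[0,0,0.003],15],
  [[0,0,0],[0,0,0.003],15],
  [[0,0,0],[0,0,0],15],
  [[0,0,0],[0,0,0],15],
])

```text
time: 8.4
ee_pos: [0.5685, 0.0214, 0.0972]
tcp_rot: [180.0, -0.0, 64.4]
wrist_force: [-1.8, -0.4, 4.4]
opening: 0.0271
grasp_force: 63.0
```

Run:
```python
from h import *
for i in range(6):
    o=get_obs(); print(o["ee_pos"].round(4),o["wrist_force"].round(2)); camera("scene")
```

```text
[0.5685 0.0214 0.0972] [-1.83 -0.39  4.44]
[0.5685 0.0214 0.0972] [-1.97  0.37  4.69]
[0.5685 0.0214 0.0973] [-2.49  0.33  5.06]
[0.5684 0.0214 0.0973] [-1.94  0.25  5.25]
[0.5684 0.0214 0.0973] [-0.97  0.02  5.57]
[0.5685 0.0214 0.0973] [-1.57 -0.66  5.19]
```

Request:
servo_tool([
  [[0,0,0],[0,-0.003,-0.0005],15],
  [[0,0,0],[0,-0.004,0],15],
  [[0,0,0],[0,-0.004,0],15],
  [[0,0,0],[0,-0.004,0],15],
  [[0,0,0],[0,-0.004,0],15],
  [[0,0,0],[0,-0.004,0],15],
  [[0,0,0],[0,-0.004,0],15],
  [[0,0,0],[0,-0.004,0],15],
])

```text
time: 9.5
ee_pos: [0.5403, 0.0349, 0.0973]
tcp_rot: [180.0, -0.0, 64.4]
wrist_force: [4.6, -2.2, 5.2]
opening: 0.0269
grasp_force: 63.0
```

Request:
servo_tool([
  [[0,0,0],[0,-0.004,-0.0005],15],
  [[0,0,0],[0,-0.004,0],15],
  [[0,0,0],[0,-0.004,0],15],
  [[0,0,0],[0,-0.004,0],15],
  [[0,0,0],[0,-0.004,0],15],
  [[0,0,0],[0,-0.004,0],15],
  [[0,0,0],[0,-0.004,0],15],
  [[0,0,0],[0,-0.004,0],15],
  [[0,0,0],[0,-0.004,0],15],
])

```text
time: 10.4
ee_pos: [0.5077, 0.0504, 0.0977]
tcp_rot: [-180.0, 0.0, 64.4]
wrist_force: [3.7, -1.4, 4.6]
opening: 0.0266
grasp_force: 63.0
```

Request:
servo_tool([
  [[0,0,0],[0,-0.004,0],15],
  [[0,0,0],[0,-0.004,0],15],
  [[0,0,0],[0,-0.004,0],15],
  [[0,0,0],[0,-0.004,0],15],
  [[0,0,0],[0,-0.004,0],15],
  [[0,0,0],[0,-0.004,0],15],
  [[0,0,0],[0,-0.004,0],15],
  [[0,0,0],[0,-0.004,0],15],
  [[0,0,0],[0,-0.004,0],15],
  [[0,0,0],[0,-0.003,0],15],
  [[0,0,0],[0,0,0],15],
])

```text
time: 11.5
ee_pos: [0.4723, 0.0674, 0.0977]
tcp_rot: [-180.0, -0.0, 64.5]
wrist_force: [2.4, -1.7, 4.3]
opening: 0.0269
grasp_force: 63.0
```

Request:
servo_tool([
  [[0,0,0],[0,0,-0.01],15],
  [[0,0,0],[0,0,-0.03],15],
  [[0,0,0],[0,0,-0.03],15],
  [[0,0,8.05],[0,0,0],15],
  [[0,0,8.05],[0,0,0],15],
  [[0,0,8.05],[0,0,0],15],
  [[0,0,8.05],[0,0,0],15],
  [[0,0,0],[0,0,0],15],
  [[0,0,0],[0,0,0],15],
])

```text
time: 12.4
ee_pos: [0.4722, 0.0672, 0.1672]
tcp_rot: [-179.9, 0.1, 32.5]
wrist_force: [-0.4, 0.6, -2.3]
opening: 0.027
grasp_force: 62.2
```

Run:
```python
from h import *
delta(.4317,-.3405,.168,32.2)
look("wrist",["foot","strip_outer"])
look("scene",["foot","strip_outer","strip_inner"])
```

```text
t 12.4 pos [0.4722 0.0672 0.1672] rot [-1.7993e+02  1.0000e-01  3.2490e+01] F [-0.4  0.6 -2.3] open 0.027 q [  8.1  -5.5  -4.8  90.9   0.  155.6]
shift [-0.2532  0.3221 -0.0007]
turn [-0.07  0.1   0.29]
wrist strip_outer [0.4696 0.0686 0.0473] 0.57
scene foot [ 0.7192 -0.3201 -0.0015] 0.64
scene strip_outer [0.472  0.07   0.0489] 0.67
scene strip_inner [0.5712 0.0209 0.056 ] 0.78
```

Request:
servo_tool([
  [[0,0,0],[-0.013,0.016,0],15],
  [[0,0,0],[-0.025,0.032,0],15],
  [[0,0,0],[-0.025,0.032,0],15],
  [[0,0,0],[-0.025,0.032,0],15],
  [[0,0,0],[-0.025,0.032,0],15],
  [[0,0,0],[-0.025,0.032,0],15],
  [[0,0,0],[-0.025,0.032,0],15],
  [[0,0,0],[-0.025,0.032,0],15],
  [[0,0,0],[-0.025,0.032,0],15],
  [[0,0,0],[-0.025,0.032,0],15],
  [[0,0,0],[-0.015,0.018,0],15],
  [[0,0,0],[0,0,0],15],
])

```text
time: 13.95
ee_pos: [0.4299, -0.3427, 0.167]
tcp_rot: [-180.0, 0.0, 32.1]
wrist_force: [0.1, 0.4, -1.9]
opening: 0.0264
grasp_force: 62.1
```

Request:
servo_tool([
  [[0,0,0],[0,0,0],15],
  [[0,0,0],[0,0,0],15],
])

```text
time: 14.15
ee_pos: [0.4308, -0.3395, 0.1678]
tcp_rot: [-180.0, -0.0, 32.3]
wrist_force: [-0.4, -0.4, -1.2]
opening: 0.027
grasp_force: 62.1
```

Run:
```python
from h import *
delta(.4317,-.3405,.07,32.2)
look("wrist",["foot","tray","burnisher"])
```

```text
t 14.15 pos [ 0.4308 -0.3395  0.1678] rot [-1.7999e+02 -1.0000e-02  3.2290e+01] F [-0.42 -0.39 -1.21] open 0.027 q [-38.2   4.1   4.9  90.7   0.  109.5]
shift [0.0002 0.0014 0.0978]
turn [-0.01 -0.01  0.09]
wrist foot [ 0.4292 -0.34    0.1139] 0.97
wrist tray [ 4.673e-01 -3.342e-01  1.000e-04] 0.81
wrist burnisher [ 0.4314 -0.3359  0.1123] 0.95
```

Request:
servo_tool([
  [[0,0,0],[0,0.001,0.03],15],
  [[0,0,0],[0,0,0.035],15],
  [[0,0,0],[0,0,0.025],15],
  [[0,0,0],[0,0,0.01],15],
  [[0,0,0],[0,0,0.005],15],
  [[0,0,0],[0,0,0.002],15],
  [[0,0,0],[0,0,0.001],15],
  [[0,0,0],[0,0,0],15],
  [[0,0,0],[0,0,0],15],
])

```text
time: 15.25
ee_pos: [0.4316, -0.3414, 0.0605]
tcp_rot: [179.9, -0.0, 32.2]
wrist_force: [-0.4, -0.0, -0.8]
opening: 0.0268
grasp_force: 62.1
```

Request:
servo_tool([
  [[0,0,0],[0,0,0.001],15],
  [[0,0,0],[0,0,0.0005],15],
  [[0,0,0],[0,0,0],15],
  [[0,0,0],[0,0,0],15],
])

```text
time: 15.65
ee_pos: [0.4314, -0.3412, 0.0586]
tcp_rot: [180.0, -0.0, 32.2]
wrist_force: [0.3, 0.0, 2.2]
opening: 0.0268
grasp_force: 62.6
```

Request:
servo_tool([
  [[0,0,0],[0,0,-0.0003],15],
  [[0,0,0],[0,0,0],36],
  [[0,0,0],[0,0,0],45],
  [[0,0,0],[0,0,0],70],
  [[0,0,0],[0,0,0],90],
  [[0,0,0],[0,0,0],90],
  [[0,0,0],[0,0,-0.02],90],
  [[0,0,0],[0,0,-0.04],90],
  [[0,0,0],[0,0,-0.05],90],
  [[0,0,0],[0,0,-0.03],90],
  [[0,0,0],[0,0,0],90],
], force=60)

```text
time: 16.75
ee_pos: [0.4325, -0.3421, 0.2036]
tcp_rot: [179.6, -0.1, 32.2]
wrist_force: [0.1, -0.3, -0.3]
opening: 0.0767
grasp_force: 0.0
```

Run:
```python
from h import *
im,d,c=look("wrist",["burnisher"])
m=cut_out("burnisher","wrist")
P=cloud(d,c,m[0]["mask"],True); T=P[(P[:,2]>0.095)&(P[:,2]<.12)]; print(len(T),np.median(T[:,2]),cv2.minAreaRect((T[:,:2]*1000).astype(np.float32)))
for cam in("top","scene"): look(cam,["knob_top","hub","pointer","strip_outer","strip_inner"])
delta(.6985,-.045,.2,32.2)
cv2.imwrite("pics/w4.png",im[:,:,::-1])
```

```text
wrist burnisher [ 0.4317 -0.3416  0.0048] 0.85
1311 0.10558782306990418 ((431.1436462402344, -340.8164978027344), (42.67829132080078, 27.83364486694336), 32.75831985473633)
top knob_top [ 0.6996 -0.0453  0.0913] 0.44
top hub [ 0.6166 -0.0056  0.0494] 0.57
top pointer [ 0.4307 -0.0278  0.0512] 0.86
top strip_outer [0.4747 0.0653 0.049 ] 0.85
top strip_inner [0.5685 0.0199 0.053 ] 0.81
scene knob_top [ 0.7001 -0.0433  0.0945] 0.71
scene hub [ 0.6185 -0.0025  0.0495] 0.61
scene pointer [ 0.429  -0.0256  0.0509] 0.57
scene strip_outer [0.4695 0.0686 0.0483] 0.63
scene strip_inner [0.5712 0.0221 0.0509] 0.88
t 17.5 pos [ 0.4312 -0.341   0.1985] rot [-180.      0.     32.25] F [-0.36  0.61  0.35] open 0.0768 q [-38.3   4.8   8.9  94.2  -0.  109.4]
shift [ 0.384  -0.1077 -0.0016]
turn [-0.    0.    0.05]
```

View pics/w4.png

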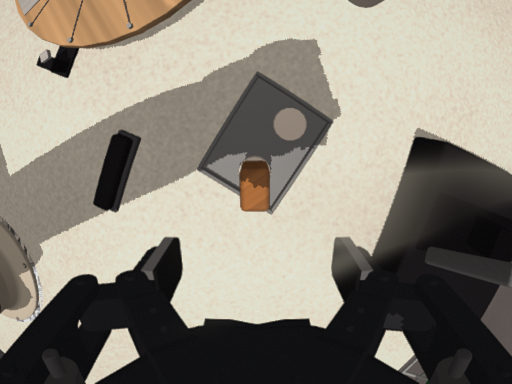

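The wrist view shows the burnisher upright at (255,185) in the tray, with the spare disc untouched. Next I'll go above the knob.

Request:
servo_tool([
  [[0,0,0],[0.018,-0.005,0],70],
  [[0,0,0],[0.038,-0.011,0],70],
  [[0,0,0],[0.038,-0.011,0],70],
  [[0,0,0],[0.038,-0.011,0],70],
  [[0,0,0],[0.038,-0.011,0],70],
  [[0,0,0],[0.038,-0.011,0],70],
  [[0,0,0],[0.038,-0.011,0],70],
  [[0,0,0],[0.038,-0.011,0],70],
  [[0,0,0],[0.038,-0.011,0],70],
  [[0,0,0],[0.038,-0.011,0],70],
  [[0,0,0],[0.024,-0.006,0],70],
  [[0,0,0],[0,0,0],70],
])

```text
time: 18.7
ee_pos: [0.6988, -0.0403, 0.1968]
tcp_rot: [-179.9, 0.0, 32.4]
wrist_force: [0.4, -0.1, -0.6]
opening: 0.0595
grasp_force: 0.0
```

Request:
servo_tool([
  [[0,0,0],[0,0,0.04],70],
  [[0,0,0],[0,0,0.02],70],
  [[0,0,0],[0,0,0],70],
  [[0,0,0],[0,0,0],70],
])

```text
time: 19.1
ee_pos: [0.697, -0.0436, 0.1393]
tcp_rot: [180.0, 0.0, 32.2]
wrist_force: [0.5, 0.4, 0.3]
opening: 0.0598
grasp_force: 0.0
```

Run:
```python
from h import *
im,d,c=look("wrist",["knob_top","hub"])
m=cut_out("knob","wrist")
P=cloud(d,c,m[0]["mask"],True); T=P[(P[:,2]>0.085)&(P[:,2]<.097)]; print(len(T),cv2.minEnclosingCircle((T[:,:2]*1000).astype(np.float32)))
im,d,c=look("scene",["knob_top"])
delta(.700,-.043,.064)
```

```text
wrist knob_top [ 0.7007 -0.0448  0.0869] 0.73
wrist hub [ 0.6141 -0.0032  0.0477] 0.78
720 ((700.154541015625, -43.756404876708984), 11.786321640014648)
scene knob_top [ 0.6978 -0.0448  0.091 ] 0.73
t 19.4 pos [ 0.6977 -0.0433  0.1397] rot [ 1.7994e+02 -8.0000e-02  3.2240e+01] F [ 0.05 -0.42 -0.47] open 0.0596 q [ -3.5  25.5  27.6  91.9   0.  144.2]
shift [0.002  0.0009 0.0757]
```

Request:
servo_tool([
  [[0,0,0],[0.002,0.0015,0.025],70],
  [[0,0,0],[0,0,0.025],70],
  [[0,0,0],[0,0,0.02],70],
  [[0,0,0],[0,0,0.007],70],
  [[0,0,0],[0,0,0],30],
  [[0,0,0],[0,0,0],20],
  [[0,0,0],[0,0,0],15],
  [[0,0,0],[0,0,0],15],
  [[0,0,0],[0,0,0],15],
], force=40)

```text
time: 20.3
ee_pos: [0.7007, -0.0435, 0.0634]
tcp_rot: [179.9, -0.1, 32.2]
wrist_force: [0.3, -1.6, 7.1]
opening: 0.0204
grasp_force: 39.2
```

```bash
cat > arc.py <<'E'
from h import *
import sys
def rows(start,step,n,yaw=32.2,h=np.array([.6148,-.0014]),r=.0953):
    y=np.radians(yaw); ex=np.array([np.cos(y),np.sin(y)]); ey=np.array([np.sin(y),-np.cos(y)])
    a=np.radians(start+step*np.arange(n+1)); p=h+r*np.c_[np.cos(a),np.sin(a)]
    q=np.c_[(p-p[0])@ex,(p-p[0])@ey].round(4); return np.diff(q,axis=0).round(4)
o=get_obs(); v=o["ee_pos"][:2]-[.6148,-.0014]
print("angle",np.degrees(np.arctan2(v[1],v[0])),"r",np.hypot(*v),"open",o["opening"],"F",o["wrist_force"].round(1),"q",o["q"].round(0))
E
python3 - <<'E'
from arc import *
for k in range(6): print(k,rows(-26.4+60*k,6,10).tolist())
print(rows(-26.4,6,5).tolist(), rows(3.6,2,2).tolist())
E
```

```text
angle -26.116427691385688 r 0.09570338055656889 open 0.02039612371346725 F [ 0.3 -1.6  7.1] q [ -4.  26.  19.  83.  -0. 144.]
0 [[0.0082, -0.0056], [0.0076, -0.0065], [0.0069, -0.0072], [0.0061, -0.0079], [0.0052, -0.0085], [0.0043, -0.009], [0.0034, -0.0094], [0.0023, -0.0097], [0.0013, -0.0099], [0.0003, -0.01]]
1 [[-0.0008, -0.0099], [-0.0018, -0.0099], [-0.0028, -0.0095], [-0.0038, -0.0092], [-0.0047, -0.0088], [-0.0057, -0.0083], [-0.0064, -0.0076], [-0.0073, -0.0068], [-0.0079, -0.0061], [-0.0085, -0.0052]]
2 [[-0.009, -0.0043], [-0.0094, -0.0034], [-0.0097, -0.0023], [-0.0099, -0.0013], [-0.0099, -0.0003], [-0.01, 0.0008], [-0.0098, 0.0018], [-0.0096, 0.0028], [-0.0092, 0.0038], [-0.0088, 0.0047]]
3 [[-0.0082, 0.0056], [-0.0076, 0.0065], [-0.0069, 0.0072], [-0.0061, 0.0079], [-0.0052, 0.0085], [-0.0043, 0.009], [-0.0034, 0.0094], [-0.0023, 0.0097], [-0.0013, 0.0099], [-0.0003, 0.01]]
4 [[0.0008, 0.0099], [0.0018, 0.0099], [0.0028, 0.0095], [0.0038, 0.0092], [0.0047, 0.0088], [0.0057, 0.0083], [0.0064, 0.0076], [0.0073, 0.0068], [0.0079, 0.0061], [0.0085, 0.0052]]
5 [[0.009, 0.0043], [0.0094, 0.0034], [0.0097, 0.0023], [0.0099, 0.0013], [0.0099, 0.0003], [0.01, -0.0008], [0.0098, -0.0018], [0.0096, -0.0028], [0.0092, -0.0038], [0.0088, -0.0047]]
[[0.0082, -0.0056], [0.0076, -0.0065], [0.0069, -0.0072], [0.0061, -0.0079], [0.0052, -0.0085]] [[0.0015, -0.0029], [0.0015, -0.003]]
```

Request:
servo_tool([
  [[0,0,0],[0.0082,-0.0056,0],15],
  [[0,0,0],[0.0076,-0.0065,0],15],
  [[0,0,0],[0.0069,-0.0072,0],15],
  [[0,0,0],[0.0061,-0.0079,0],15],
  [[0,0,0],[0.0052,-0.0085,0],15],
  [[0,0,0],[0.0043,-0.009,0],15],
  [[0,0,0],[0.0034,-0.0094,0],15],
  [[0,0,0],[0.0023,-0.0097,0],15],
  [[0,0,0],[0.0013,-0.0099,0],15],
  [[0,0,0],[0.0003,-0.01,0],15],
])

```text
time: 21.3
ee_pos: [0.6941, 0.0516, 0.0634]
tcp_rot: [179.9, -0.1, 32.2]
wrist_force: [-2.9, -3.4, 8.5]
opening: 0.0203
grasp_force: 39.5
```

Run:
```python
from arc import *
im,d,c=look("scene",["strip_outer","strip_inner","knob_top"])
cv2.imwrite("pics/s3.png",cv2.resize(im[100:320,170:400,::-1],None,fx=2.5,fy=2.5))
```

```text
angle 33.74237259356888 r 0.09533544009499129 open 0.020348492543580808 F [-2.9 -3.4  8.5] q [  4.  25.  18.  83.  -0. 152.]
scene strip_outer [ 0.48   -0.0893  0.0519] 0.92
scene strip_inner [ 0.5781 -0.0263  0.0503] 0.78
scene knob_top [0.6953 0.0496 0.0919] 0.4
```

View pics/s3.png

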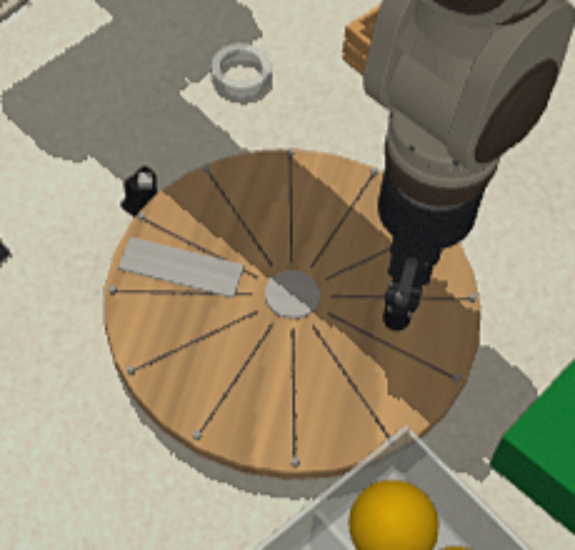

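The scene crop shows the wheel turning with the hand. The strip at (180,268) is now past the pointer at (140,190), and the knob is held at (398,310). I'll continue.

Request:
servo_tool([
  [[0,0,0],[-0.0008,-0.0099,0],15],
  [[0,0,0],[-0.0018,-0.0099,0],15],
  [[0,0,0],[-0.0028,-0.0095,0],15],
  [[0,0,0],[-0.0038,-0.0092,0],15],
  [[0,0,0],[-0.0047,-0.0088,0],15],
  [[0,0,0],[-0.0057,-0.0083,0],15],
  [[0,0,0],[-0.0064,-0.0076,0],15],
  [[0,0,0],[-0.0073,-0.0068,0],15],
  [[0,0,0],[-0.0079,-0.0061,0],15],
  [[0,0,0],[-0.0085,-0.0052,0],15],
])

```text
time: 22.5
ee_pos: [0.6092, 0.0931, 0.0634]
tcp_rot: [179.8, -0.1, 32.2]
wrist_force: [2.5, -7.2, 6.5]
opening: 0.0206
grasp_force: 39.5
```

Request:
servo_tool([
  [[0,0,0],[-0.009,-0.0043,0],15],
  [[0,0,0],[-0.0094,-0.0034,0],15],
  [[0,0,0],[-0.0097,-0.0023,0],15],
  [[0,0,0],[-0.0099,-0.0013,0],15],
  [[0,0,0],[-0.0099,-0.0003,0],15],
  [[0,0,0],[-0.01,0.0008,0],15],
  [[0,0,0],[-0.0098,0.0018,0],15],
  [[0,0,0],[-0.0096,0.0028,0],15],
  [[0,0,0],[-0.0092,0.0038,0],15],
  [[0,0,0],[-0.0088,0.0047,0],15],
])

```text
time: 23.5
ee_pos: [0.5304, 0.0411, 0.0634]
tcp_rot: [179.9, -0.2, 32.3]
wrist_force: [5.5, -0.7, 4.7]
opening: 0.0202
grasp_force: 39.4
```

```bash
python3 arc.py
```

```text
angle 153.29086083669176 r 0.0944769986675793 open 0.020205407426341283 F [ 5.5 -0.7  4.7] q [  4.   2.  -9.  79.   0. 152.]
```

Request:
servo_tool([
  [[0,0,0],[-0.0082,0.0056,0],15],
  [[0,0,0],[-0.0076,0.0065,0],15],
  [[0,0,0],[-0.0069,0.0072,0],15],
  [[0,0,0],[-0.0061,0.0079,0],15],
  [[0,0,0],[-0.0052,0.0085,0],15],
  [[0,0,0],[-0.0043,0.009,0],15],
  [[0,0,0],[-0.0034,0.0094,0],15],
  [[0,0,0],[-0.0023,0.0097,0],15],
  [[0,0,0],[-0.0013,0.0099,0],15],
  [[0,0,0],[-0.0003,0.01,0],15],
])

```text
time: 24.5
ee_pos: [0.5358, -0.054, 0.0633]
tcp_rot: [179.9, -0.1, 32.3]
wrist_force: [-1.4, 1.7, 8.5]
opening: 0.0202
grasp_force: 39.9
```

Request:
servo_tool([
  [[0,0,0],[0.0008,0.0099,0],15],
  [[0,0,0],[0.0018,0.0099,0],15],
  [[0,0,0],[0.0028,0.0095,0],15],
  [[0,0,0],[0.0038,0.0092,0],15],
  [[0,0,0],[0.0047,0.0088,0],15],
  [[0,0,0],[0.0057,0.0083,0],15],
  [[0,0,0],[0.0064,0.0076,0],15],
  [[0,0,0],[0.0073,0.0068,0],15],
  [[0,0,0],[0.0079,0.0061,0],15],
  [[0,0,0],[0.0085,0.0052,0],15],
])

```text
time: 25.5
ee_pos: [0.6212, -0.0968, 0.0633]
tcp_rot: [179.9, -0.1, 32.2]
wrist_force: [-1.7, -1.3, 9.2]
opening: 0.0205
grasp_force: 39.8
```

Request:
servo_tool([
  [[0,0,0],[0.009,0.0043,0],15],
  [[0,0,0],[0.0094,0.0034,0],15],
  [[0,0,0],[0.0097,0.0023,0],15],
  [[0,0,0],[0.0099,0.0013,0],15],
  [[0,0,0],[0.0099,0.0003,0],15],
  [[0,0,0],[0.01,-0.0008,0],15],
  [[0,0,0],[0.0098,-0.0018,0],15],
  [[0,0,0],[0.0096,-0.0028,0],15],
  [[0,0,0],[0.0092,-0.0038,0],15],
  [[0,0,0],[0.0088,-0.0047,0],15],
  [[0,0,0],[0,0,0],15],
])

```text
time: 26.6
ee_pos: [0.7014, -0.0421, 0.0634]
tcp_rot: [179.9, -0.2, 32.3]
wrist_force: [1.4, 0.7, 7.1]
opening: 0.0203
grasp_force: 39.6
```

Run:
```python
from arc import *
print(rows(-26.4,6,4).tolist(), rows(-2.4,4,2).tolist())
```

```text
angle -25.168319320494746 r 0.09568162900410394 open 0.020276780866284337 F [1.4 0.7 7.1] q [ -3.  26.  19.  83.   0. 144.]
[[0.0082, -0.0056], [0.0076, -0.0065], [0.0069, -0.0072], [0.0061, -0.0079]] [[0.0036, -0.0056], [0.0032, -0.0058]]
```

Request:
servo_tool([
  [[0,0,0],[0.0082,-0.0056,0],15],
  [[0,0,0],[0.0076,-0.0065,0],15],
  [[0,0,0],[0.0069,-0.0072,0],15],
  [[0,0,0],[0.0061,-0.0079,0],15],
  [[0,0,0],[0.0036,-0.0056,0],15],
  [[0,0,0],[0,0,0],15],
  [[0,0,0],[0,0,0],15],
])

```text
time: 27.3
ee_pos: [0.7102, 0.0025, 0.0634]
tcp_rot: [180.0, -0.1, 32.3]
wrist_force: [-1.1, 0.5, 7.7]
opening: 0.0203
grasp_force: 39.7
```

```bash
cat > meas.py <<'E'
from arc import *
H=np.array([.6148,-.0014])
def ang(p): return np.degrees(np.arctan2(p[1]-H[1],p[0]-H[0]))%360
def rect(cam):
    c=calibration(cam); im,d=camera(cam); im=im[:,:,::-1].copy(); K=c["camera_matrix"]; hsv=cv2.cvtColor(im,cv2.COLOR_BGR2HSV)
    v,u=np.mgrid[:384,:512]; ray=np.stack([(u-K[0,2])/K[0,0],(v-K[1,2])/K[1,1],np.ones(u.shape)],-1)@c["R"]; e=-c["R"].T@c["t"]
    P=e+ray*((.05-e[2])/ray[...,2])[...,None]; r=np.hypot(P[...,0]-H[0],P[...,1]-H[1])
    m=(r<.165)&(r>.03)&(P[...,0]<H[0])&(hsv[...,1]<70)&(hsv[...,2]>60)
    n,l,s,_=cv2.connectedComponentsWithStats(m.astype(np.uint8)); i=1+s[1:,4].argmax(); Q=P[l==i]
    hc=(r<.022); 
    print(cam,"strip n",s[i,4],"centre",Q.mean(0)[:2].round(4),"angle",ang(Q.mean(0)).round(2),cv2.minAreaRect((Q[:,:2]*1000).astype(np.float32)))
    cv2.imwrite(f"pics/m_{cam}.png",im)
    for k in ["pointer","strip_outer","strip_inner","hub"]:
        for q in mark_of(k,cam)[:1]: p=toworld(q["xyz"],c); print("  ",k,p.round(4),ang(p).round(2),round(q["score"],2))
    mm=cut_out("pointer",cam)
    if mm:
        Q=cloud(d,c,mm[0]["mask"],False); T=Q[Q[:,2]>.049]; print("   pointer mask",len(Q),len(T),T.mean(0).round(4) if len(T) else 0,ang(T.mean(0)) if len(T) else 0)
rect("top"); rect("scene")
E
python3 meas.py
```

```text
angle 2.3221330528540527 r 0.09552027196440682 open 0.02034338458196766 F [-1.1  0.5  7.7] q [  0.  27.  21.  84.   0. 148.]
top strip n 4468 centre [0.5347 0.001 ] angle 178.26 ((532.4202270507812, 0.8971176147460938), (164.53990173339844, 229.34619140625), 0.12090699374675751)
   pointer mask 2475 474 [ 0.6114 -0.0215  0.0862] 260.48534153918195
scene strip n 621 centre [ 0.511  -0.0053] angle 182.13 ((511.097900390625, -5.220254898071289), (114.31214904785156, 41.40125274658203), 1.8774367570877075)
   pointer [ 0.4255 -0.0295  0.053 ] 188.44 0.74
   strip_outer [ 0.4534 -0.0082  0.05  ] 182.41 0.83
   strip_inner [ 5.644e-01 -2.000e-04  5.470e-02] 178.65 0.73
   hub [ 6.191e-01 -3.000e-04  5.130e-02] 14.15 0.93
   pointer mask 13645 9215 [ 0.6199 -0.0237  0.0521] 282.9799955986581
```

Request:
servo_tool([
  [[0,0,0],[0.0023,-0.0041,0],15],
  [[0,0,0],[0.002,-0.0042,0],15],
  [[0,0,0],[0,0,0],15],
  [[0,0,0],[0,0,0],15],
])

```text
time: 28.3
ee_pos: [0.7094, 0.0115, 0.0634]
tcp_rot: [180.0, -0.1, 32.3]
wrist_force: [-1.1, 0.9, 7.5]
opening: 0.0204
grasp_force: 39.7
```

Run:
```python
import meas
from meas import *
# scene: pointer by colour near expected spot, bright low saturation above black post, plane z=.052
im=cv2.imread("pics/m_scene.png"); c=calibration("scene"); K=c["camera_matrix"]
p=c["R"]@np.array([.4286,-.0278,.052])+c["t"]; p=K@(p/p[2]); print("pointer px",p)
cv2.imwrite("pics/s4.png",cv2.resize(im[135:245,190:310],None,fx=6,fy=5,interpolation=cv2.INTER_CUBIC))
```

```text
angle 7.785483976622436 r 0.09546360233671386 open 0.0204378442420979 F [-1.1  0.9  7.5] q [  1.  27.  21.  84.   0. 149.]
top strip n 4450 centre [0.5348 0.0099] angle 171.92 ((532.3972778320312, 11.769317626953125), (164.53990173339844, 228.1084747314453), 0.12090699374675751)
   strip_outer [ 4.672e-01 -3.326e-01 -4.000e-04] 245.98 0.45
   pointer mask 2529 518 [ 0.6207 -0.0659  0.0595] 275.2029145135236
scene strip n 625 centre [ 0.5115 -0.0153] angle 187.69 ((510.55010986328125, -16.599018096923828), (110.61744689941406, 39.397132873535156), 8.057921409606934)
   pointer [ 0.4253 -0.0251  0.0528] 187.13 0.56
   strip_outer [ 0.4565 -0.0241  0.0511] 188.18 0.69
   strip_inner [ 0.5695 -0.0063  0.0525] 186.23 0.92
   hub [ 0.6178 -0.      0.0467] 24.66 0.63
   pointer mask 13556 9169 [ 0.6184 -0.0223  0.051 ] 279.9021515436378
pointer px [226.47571445 172.03033944   1.        ]
```

View pics/s4.png

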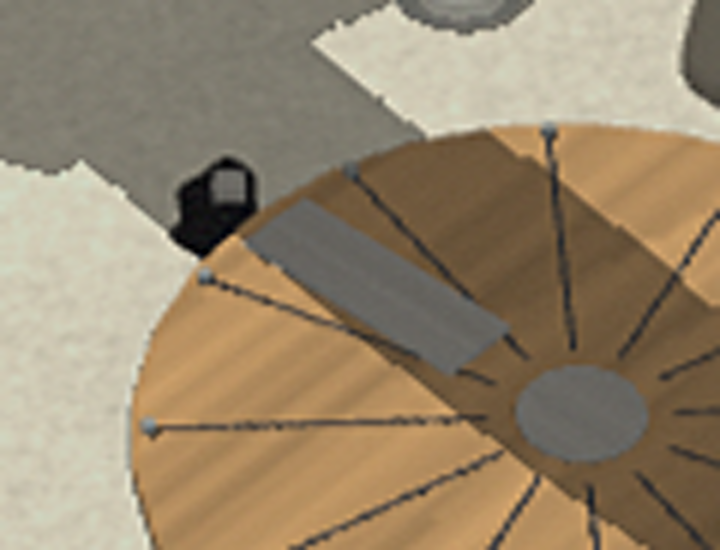

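The scene crop shows the strip's middle line, (483,352) to (275,220), running on to the pointer's diamond at (229,186), so it is aligned within about 0.5°. I'll release gently, retract, and check with an unobstructed view.

Request:
servo_tool([
  [[0,0,0],[0,0,0],26],
  [[0,0,0],[0,0,0],35],
  [[0,0,0],[0,0,0],50],
  [[0,0,0],[0,0,0],60],
  [[0,0,0],[0,0,0],60],
  [[0,0,0],[0,0,-0.02],60],
  [[0,0,0],[0,0,-0.04],60],
  [[0,0,0],[0,0,-0.05],60],
  [[0,0,0],[0,0,-0.05],60],
  [[0,0,0],[-0.04,0.03,0],60],
  [[0,0,0],[-0.04,0.03,0],60],
  [[0,0,0],[-0.04,0.03,0],60],
])

```text
time: 30.1
ee_pos: [0.6551, -0.1303, 0.2217]
tcp_rot: [180.0, -0.0, 32.3]
wrist_force: [0.5, -0.3, -0.6]
opening: 0.0513
grasp_force: 0.0
```

Request:
servo_tool([
  [[0,0,0],[-0.035,0.035,0],60],
  [[0,0,0],[-0.035,0.035,0],60],
  [[0,0,0],[-0.035,0.035,0],60],
  [[0,0,0],[-0.035,0.035,0],60],
  [[0,0,0],[-0.035,0.035,0],60],
  [[0,0,0],[-0.035,0.035,0],60],
  [[0,0,0],[0,0,0],60],
  [[0,0,0],[0,0,0],60],
])

```text
time: 30.9
ee_pos: [0.5892, -0.4201, 0.2205]
tcp_rot: [-179.9, 0.0, 32.1]
wrist_force: [0.2, 0.5, 0.4]
opening: 0.0514
grasp_force: 0.0
```

Run:
```python
from h import *
for cam in ["top","scene"]:
    c=calibration(cam); im,d=camera(cam); im=im[:,:,::-1].copy(); K=c["camera_matrix"]; hsv=cv2.cvtColor(im,cv2.COLOR_BGR2HSV).astype(int)
    cv2.imwrite(f"pics/f_{cam}.png",im)
    v,u=np.mgrid[:384,:512]; ray=np.stack([(u-K[0,2])/K[0,0],(v-K[1,2])/K[1,1],np.ones(u.shape)],-1)@c["R"]; e=-c["R"].T@c["t"]
    pl=lambda z:(e+ray*((z-e[2])/ray[...,2])[...,None])[...,:2]
    def comp(P,m):
        n,l,s,_=cv2.connectedComponentsWithStats(m.astype(np.uint8)); i=1+s[1:,4].argmax(); return s[i,4],P[l==i]
    P=pl(.05); r=np.hypot(P[...,0]-.6148,P[...,1]+.0014); g=(hsv[...,1]<70)&(hsv[...,2]>60)
    ns,S=comp(P,g&(r<.165)&(r>.035)&(P[...,0]<.6))
    P=pl(.052); r=np.hypot(P[...,0]-.6148,P[...,1]+.0014); nh,Hh=comp(P,g&(r<.03))
    rp=np.hypot(P[...,0]-.4286,P[...,1]+.0278); 
    blk=(hsv[...,2]<60)&(rp<.04); hull=np.zeros(rp.shape,np.uint8); pts=np.argwhere(blk)[:,::-1].astype(np.int32); cv2.fillConvexPoly(hull,cv2.convexHull(pts),1)
    er=cv2.erode(hull,np.ones((2,2)))
    npn,D=comp(P,(er>0)&(hsv[...,2]>75)&(hsv[...,1]<70)&(rp<.02))
    h=Hh.mean(0);s=S.mean(0);q=D.mean(0); a=lambda w:np.degrees(np.arctan2(w[1],w[0]))%360
    print(cam,ns,nh,npn,"hub",h.round(4),"strip",s.round(4),"ptr",q.round(4),"ang strip",a(s-h).round(2),"ptr",a(q-h).round(2), "rect",cv2.minAreaRect((S*1000).astype(np.float32))[1:])
    look(cam,["pointer","burnisher","tray","knob_top","tape_roll","stapler","cup"])
a=cv2.imread("pics/f_top.png")[90:260,170:420]; cv2.imwrite("pics/f.png",cv2.resize(a,None,fx=3.2,fy=3.2,interpolation=cv2.INTER_CUBIC))
```

```text
Traceback (most recent call last):
ValueError: attempt to get argmax of an empty sequence
```

Run:
```python
from h import *
out=[]
for cam in ["top","scene"]:
    c=calibration(cam); im,d=camera(cam); im=im[:,:,::-1].copy(); K=c["camera_matrix"]; hsv=cv2.cvtColor(im,cv2.COLOR_BGR2HSV).astype(int)
    v,u=np.mgrid[:384,:512]; ray=np.stack([(u-K[0,2])/K[0,0],(v-K[1,2])/K[1,1],np.ones(u.shape)],-1)@c["R"]; e=-c["R"].T@c["t"]
    pl=lambda z:(e+ray*((z-e[2])/ray[...,2])[...,None])[...,:2]
    def comp(P,m):
        n,l,s,_=cv2.connectedComponentsWithStats(m.astype(np.uint8)); i=1+s[1:,4].argmax(); return s[i,4],P[l==i]
    P=pl(.05); r=np.hypot(P[...,0]-.6148,P[...,1]+.0014); g=(hsv[...,1]<70)&(hsv[...,2]>60)
    ns,S=comp(P,g&(r<.165)&(r>.035)&(P[...,0]<.6))
    P=pl(.052); r=np.hypot(P[...,0]-.6148,P[...,1]+.0014); nh,Hh=comp(P,g&(r<.03))
    h=Hh.mean(0);s=S.mean(0); a=lambda w:np.degrees(np.arctan2(w[1],w[0]))%360
    print(cam,ns,nh,"hub",h.round(4),"strip",s.round(4),"ang",a(s-h).round(2),"ptr",a(np.array([.4286,-.0278])-h).round(2),cv2.minAreaRect((S*1000).astype(np.float32))[1:])
    p=c["R"]@np.array([.4286,-.0278,.052])+c["t"]; p=(K@(p/p[2]))[:2].round().astype(int); print(p)
    if cam=="top": print(hsv[p[1]-6:p[1]+7,p[0]-6:p[0]+7,2])
    out.append(cv2.resize(im[p[1]-55:p[1]+25,p[0]-40:p[0]+40] if cam=="top" else im[p[1]-30:p[1]+60,p[0]-20:p[0]+70],(400,400),interpolation=cv2.INTER_CUBIC))
    look(cam,["pointer","burnisher","tape_roll","stapler","cup"])
cv2.imwrite("pics/f.png",np.hstack(out))
```

```text
top 560 250 hub [ 0.6143 -0.0031] strip [ 0.5104 -0.0183] ang 188.33 ptr 187.57 ((110.01004791259766, 38.28053283691406), 8.799833297729492)
[267 227]
[[163 154 145 131 114  96  86  76  74  97 165 181 186]
 [101  90  89  81  75  72  66  68  68  86 155 185 186]
 [ 70  71  69  71  68  71  69  68  67  76 119 175 186]
 [ 67  68  69  67  88  94  82  71  69  72 109 173 183]
 [ 69  71  68  81 130 160 135 103  80  69  86 165 182]
 [ 70  71  66  97 156 175 172 164 117  76  78 137 174]
 [ 70  68  77 130 168 175 177 169 140  88  72 112 174]
 [ 69  68  87 150 174 179 174 163 111  78  67  89 169]
 [ 63  61  71 118 157 167 166 139  91  67  66  83 157]
 [ 66  59  63  74  89 128 148 109  75  66  67  73 118]
 [ 70  59  60  60  62  75  90  76  69  69  66  72 109]
 [ 79  64  60  59  60  62  62  66  69  66  70  63  84]
 [ 83  64  59  60  60  58  61  62  58  57  59  58  74]]
top pointer [ 0.4302 -0.0297  0.053 ] 0.84
top burnisher [ 4.308e-01 -3.420e-01 -2.000e-04] 0.58
top tape_roll [ 0.3558  0.156  -0.0019] 0.56
top stapler [ 0.3365 -0.1874  0.0048] 0.91
top cup [ 0.7232 -0.3246 -0.0016] 0.57
scene 629 339 hub [ 0.6148 -0.0008] strip [ 0.5114 -0.0153] ang 188.02 ptr 188.25 ((110.65127563476562, 41.905426025390625), 6.336140155792236)
[226 172]
scene pointer [ 0.4242 -0.0286  0.0549] 0.77
scene burnisher [0.7069 0.0112 0.0898] 0.66
scene tape_roll [ 0.3511  0.1537 -0.0009] 0.77
scene stapler [ 0.3367 -0.1816  0.0039] 0.67
scene cup [ 0.7213 -0.3228  0.0008] 0.97
```

View pics/f.png

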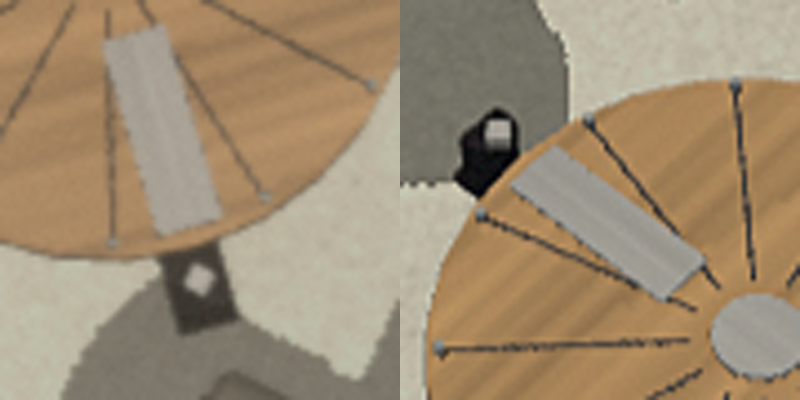

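The crops show the strip's middle line passing slightly beyond the diamond in both views, at (208,280) against (201,280) in the top one. I'll compute it precisely.

Run:
```python
from h import *
for cam in ["top","scene"]:
    c=calibration(cam); im,d=camera(cam); K=c["camera_matrix"]; hsv=cv2.cvtColor(im,cv2.COLOR_RGB2HSV).astype(int)
    v,u=np.mgrid[:384,:512]; ray=np.stack([(u-K[0,2])/K[0,0],(v-K[1,2])/K[1,1],np.ones(u.shape)],-1)@c["R"]; e=-c["R"].T@c["t"]
    pl=lambda z:(e+ray*((z-e[2])/ray[...,2])[...,None])[...,:2]
    P5=pl(.05); P=pl(.052); V=hsv[...,2]
    p=c["R"]@np.array([.4286,-.0278,.052])+c["t"]; p=(K@(p/p[2]))[:2].round().astype(int)
    b=(V>110)&(abs(u-p[0])<9)&(abs(v-p[1])<9)
    n,l,s,ct=cv2.connectedComponentsWithStats(b.astype(np.uint8),connectivity=4)
    k=[i for i in range(1,n) if 6<s[i,4]<80]; k=min(k,key=lambda i:np.hypot(*(ct[i]-p))); q=P[l==k].mean(0)
    g=(hsv[...,1]<70)&(V>60); r=np.hypot(P5[...,0]-.6148,P5[...,1]+.0014)
    n,l2,s2,_=cv2.connectedComponentsWithStats((g&(r<.165)&(r>.035)&(P5[...,0]<.6)).astype(np.uint8)); S=P5[l2==1+s2[1:,4].argmax()]
    n,l2,s2,_=cv2.connectedComponentsWithStats((g&(r<.03)).astype(np.uint8)); h=P[l2==1+s2[1:,4].argmax()].mean(0)
    a=lambda w:np.degrees(np.arctan2(w[1],w[0]))%360
    vx=np.linalg.svd(S-S.mean(0),full_matrices=False)[2][0]; vx*=-np.sign(vx[0])
    s=S.mean(0); print(cam,s[i] if 0 else ct[k],"ptr",q.round(4),"r",np.hypot(*(q-h)).round(4),"ang ptr",a(q-h).round(2),"strip",a(s-h).round(2),"axis",a(vx).round(2),"ptr from strip centre",a(q-s).round(2))
delta(.6148+.0955*np.cos(np.radians(7.8)),-.0014+.0955*np.sin(np.radians(7.8)),.2217)
look("scene",["knob_top"]);look("wrist",["knob_top"])
```

```text
top [266.44444444 227.40740741] ptr [ 0.4284 -0.0264] r 0.1874 ang ptr 187.19 strip 188.41 axis 188.2 ptr from strip centre 185.62
scene [227.69230769 170.96153846] ptr [ 0.4279 -0.0236] r 0.1883 ang ptr 186.95 strip 188.01 axis 188.21 ptr from strip centre 185.63
t 31.75 pos [ 0.5898 -0.4188  0.2214] rot [-179.99    0.     32.24] F [ 0.45  0.48 -0.02] open 0.051 q [-35.4  33.2  47.5 104.4   0.  112.4]
shift [ 3.307e-01 -3.002e-01 -3.000e-04]
scene knob_top [0.7091 0.0107 0.0935] 0.48
wrist knob_top [ 0.5056 -0.3506 -0.0037] 0.18
```

Both cameras put the strip about 1.15° past the pointer. There is time to regrip and correct it.

Request:
servo_tool([
  [[0,0,0],[0.035,-0.035,0],60],
  [[0,0,0],[0.035,-0.035,0],60],
  [[0,0,0],[0.035,-0.035,0],60],
  [[0,0,0],[0.035,-0.035,0],60],
  [[0,0,0],[0.035,-0.035,0],60],
  [[0,0,0],[0.035,-0.035,0],60],
  [[0,0,0],[0.04,-0.03,0],60],
  [[0,0,0],[0.04,-0.03,0],60],
  [[0,0,0],[0.04,-0.03,0],60],
  [[0,0,0],[0,0,0],60],
  [[0,0,0],[0,0,0],60],
  [[0,0,0],[0,0,0.05],60],
])

```text
time: 33.15
ee_pos: [0.7121, 0.0103, 0.1792]
tcp_rot: [179.6, -0.7, 32.2]
wrist_force: [2.0, -0.7, 0.2]
opening: 0.0512
grasp_force: 0.0
```

Request:
servo_tool([
  [[0,0,0],[0,0,0.02],60],
  [[0,0,0],[0,0,0],60],
  [[0,0,0],[0,0,0],60],
])

```text
time: 33.45
ee_pos: [0.7087, 0.0097, 0.1529]
tcp_rot: [180.0, -0.0, 32.2]
wrist_force: [0.1, -0.0, 0.9]
opening: 0.0512
grasp_force: 0.0
```

Run:
```python
from h import *
im,d,c=look("wrist",["knob_top"])
m=cut_out("knob","wrist")
P=cloud(d,c,m[0]["mask"],True); T=P[(P[:,2]>0.085)&(P[:,2]<.097)]; (x,y),r=cv2.minEnclosingCircle((T[:,:2]*1000).astype(np.float32)); print(x,y,r)
delta(x/1000,y/1000,.0634)
```

```text
wrist knob_top [0.7091 0.0118 0.0878] 0.75
709.1218872070312 11.653623580932617 11.674630165100098
t 33.6 pos [0.7097 0.0104 0.1541] rot [179.89  -0.18  32.21] F [-0.12  0.59  0.15] open 0.0516 q [  0.8  27.4  31.8  94.1  -0.  148.6]
shift [-0.0001 -0.0015  0.0907]
```

Request:
servo_tool([
  [[0,0,0],[0,0,0.03],60],
  [[0,0,0],[0,0,0.03],60],
  [[0,0,0],[0,0,0.02],60],
  [[0,0,0],[0,0,0.01],60],
  [[0,0,0],[0,0,0],60],
  [[0,0,0],[0,0,0],30],
  [[0,0,0],[0,0,0],20],
  [[0,0,0],[0,0,0],15],
  [[0,0,0],[0,0,0],15],
], force=40)

```text
time: 34.5
ee_pos: [0.7097, 0.011, 0.0638]
tcp_rot: [179.9, -0.1, 32.2]
wrist_force: [-1.6, -0.4, 6.9]
opening: 0.0202
grasp_force: 38.9
```

```bash
python3 arc.py
```

```text
angle 7.434108040451204 r 0.09568588937365231 open 0.020193140837520076 F [-1.6 -0.4  6.9] q [  1.  27.  21.  84.  -0. 149.]
```

Request:
servo_tool([
  [[0,0,0],[-0.0006,0.0012,0],15],
  [[0,0,0],[0,0,0],15],
  [[0,0,0],[0,0,0],15],
  [[0,0,0],[0,0,0],15],
])

```text
time: 34.9
ee_pos: [0.7098, 0.0098, 0.0638]
tcp_rot: [179.9, -0.1, 32.3]
wrist_force: [-1.5, 1.8, 6.0]
opening: 0.0206
grasp_force: 38.9
```

```bash
python3 arc.py
cat > fin.py <<'E'
from h import *
def fin(cam):
    c=calibration(cam); im,d=camera(cam); K=c["camera_matrix"]; hsv=cv2.cvtColor(im,cv2.COLOR_RGB2HSV).astype(int)
    v,u=np.mgrid[:384,:512]; ray=np.stack([(u-K[0,2])/K[0,0],(v-K[1,2])/K[1,1],np.ones(u.shape)],-1)@c["R"]; e=-c["R"].T@c["t"]
    P5=(e+ray*((.05-e[2])/ray[...,2])[...,None])[...,:2]
    g=(hsv[...,1]<70)&(hsv[...,2]>60); r=np.hypot(P5[...,0]-.6148,P5[...,1]+.0014)
    n,l2,s2,_=cv2.connectedComponentsWithStats((g&(r<.165)&(r>.035)&(P5[...,0]<.6)).astype(np.uint8)); S=P5[l2==1+s2[1:,4].argmax()]
    vx=np.linalg.svd(S-S.mean(0),full_matrices=False)[2][0]; vx*=-np.sign(vx[0]); h={"top":[.6143,-.0031],"scene":[.6148,-.0008]}[cam]
    a=lambda w:np.degrees(np.arctan2(w[1],w[0]))%360
    print(cam,"strip",a(S.mean(0)-h).round(2),"axis",a(vx).round(2),"want ~187.1")
E
python3 -c "
from fin import *
fin('scene')"
```

```text
angle 6.731960661030906 r 0.09566339798273084 open 0.02058853034546935 F [-1.5  1.8  6. ] q [  1.  27.  21.  84.   0. 149.]
scene strip 186.84 axis 187.45 want ~187.1
```

Aligned. I'll release, retract and verify.

Request:
servo_tool([
  [[0,0,0],[0,0,0],26],
  [[0,0,0],[0,0,0],35],
  [[0,0,0],[0,0,0],50],
  [[0,0,0],[0,0,0],60],
  [[0,0,0],[0,0,0],60],
  [[0,0,0],[0,0,-0.02],60],
  [[0,0,0],[0,0,-0.04],60],
  [[0,0,0],[0,0,-0.05],60],
  [[0,0,0],[0,0,-0.05],60],
  [[0,0,0],[-0.04,0.03,0],60],
  [[0,0,0],[-0.04,0.03,0],60],
  [[0,0,0],[-0.04,0.03,0],60],
])

```text
time: 36.15
ee_pos: [0.6553, -0.1316, 0.2217]
tcp_rot: [180.0, -0.0, 32.3]
wrist_force: [0.3, -0.8, -0.1]
opening: 0.0514
grasp_force: 0.0
```

Request:
servo_tool([
  [[0,0,0],[-0.035,0.035,0],60],
  [[0,0,0],[-0.035,0.035,0],60],
  [[0,0,0],[-0.035,0.035,0],60],
  [[0,0,0],[-0.035,0.035,0],60],
  [[0,0,0],[0,0,0],60],
  [[0,0,0],[0,0,0],60],
])

```text
time: 36.75
ee_pos: [0.6113, -0.3248, 0.2209]
tcp_rot: [-180.0, 0.0, 32.1]
wrist_force: [0.1, 1.0, 1.1]
opening: 0.0513
grasp_force: 0.0
```

```bash
python3 -c "
from fin import *
fin('scene');fin('top');look('top',['burnisher','knob_top','pointer']);look('wrist',['burnisher'])"
```

```text
scene strip 186.8 axis 187.37 want ~187.1
top strip 187.19 axis 187.25 want ~187.1
top knob_top [0.7092 0.0093 0.092 ] 0.46
top pointer [ 0.4299 -0.0297  0.0525] 0.74
wrist burnisher [ 0.4315 -0.3391  0.0015] 0.77
```

```bash
python3 -c "
from workcell import job_done
print(job_done())"
```

```text
the job is handed in; nothing more can be done
None
```

The job is handed in at about 37 s of the 72 s: I burnished the strip in one stroke, stood the burnisher upright in its tray, and turned the wheel anticlockwise a full turn and on to the pointer; I overshot by about 1.2°, turned it back, and left it stopped within about 0.3° by camera.

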